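Power the light box, then hold a glaze test tile over it

ROBOT

A 7-joint arm with a two-finger parallel gripper is mounted at the origin on the work surface. World frame = base frame: x ahead of the robot, y to its left, z up, the work surface at z = 0. Lengths are in m, angles in rad, forces in N, time in s.
With the tool pointing down it reaches from about 0.4 to 0.875 m from the base axis. Payload 19.3 kg.
Tool frame: the origin (TCP) lies between the finger pads; the fingertips stand 17 mm ahead of it and the grasp point (between the pads) lies 2 mm behind it; z points along the fingers, y is the line along which they close (so a half turn about z gives the same grasp; the last joint's range is limited). The gripper opens to 85 mm and grips with 20 to 120 N. Pads are 22 mm wide; open, the fingers measure 114 mm over their backs; the gripper's body (76 mm by 85 mm) begins 54 mm behind the grasp point. The pads swing forward as they close: fully open they stand 13 mm farther back than shut.
Start: joints at [1.098, 0.521, -0.036, 1.599, 0.021, 1.021, -0.113], TCP at [0.245, -0.575, 0.248] pointing down, gripper open.
Joint ranges: [-2.91, 2.91], [-0.3, 2.13], [-1.5, 1.42], [0.17, 2.43], [-1.26, 4.41], [0.16, 1.93], [-2.52, 2.52]. Speed limits (rad/s): [1.89, 1.89, 2.39, 2.39, 3.01, 3.01, 3.01].

INTERFACE

Orientations are given as [roll, pitch, yaw] about the fixed x, y, z axes, in that order (R = Rz(yaw) Ry(pitch) Rx(roll)).
In Python, from workcell import bot gives the robot as it stands.
- The arm moves only by the shell command python3 -m inch 'ROWS' [FORCE]. ROWS is JSON, a list of rows, each a list of 7 numbers: the shift along the tool's x, y, z in units of 200 mm (1.0 is 200 mm), then the turn, a rotation vector about the tool's x, y, z in units of 90 degrees (1.0 is 90 degrees), then the opening, from 0 (shut) to 1 (fully open). In form: [[x, y, z, rx, ry, rz, grip], ...]. A call has 1 to 20 rows; each row is the pose to reach, as a shift and turn from the pose commanded when the call began, along the tool's axes at that moment; what a row does not reach only later rows make up. A row lasts 1/8 s, in which the tool goes at most 62.5 mm and 10.7 degrees, less where a joint would pass 70% of its speed; a pose out of reach is approached as far as the arm can. A call with a number of a shift or a turn outside -1 to 1 is refused whole. A call with a gripper value outside its range is refused whole. The fingers move at their own pace and stop on an object; FORCE is the grip in N (left out, the last holds). Time passes only in rows, so rows that repeat a pose let the fingers close. It gives the time, the measured TCP pose, the force, the opening and the grip force at its end, in the units of the state.
- bot.observe(): the state, without advancing time (a new reading comes with each control period).
- bot.grab_frame(name): name is "side" or "top"; returns a dict with "img" (480x640x3 uint8, red, green, blue), "z_map" (480x640 float32, m along the optical axis (not along the pixel's ray), 0 where there is no reading), "vfov" (degrees; the focal length in pixels is half the picture's height over the tangent of half this angle, whatever the lens; pixels are square), "cx", "cy" (the principal point, pixels), "distortion" ([k1, k2, p1, p2, k3] as OpenCV has them; the pictures are not rectified), "rvec" (rotation vector, rad) and "tvec" (3), from world to camera coordinates, as OpenCV has them. Camera axes: x right, y down, z forward; pixel columns grow to the right and rows downward; lengths in m; the calibration is good to about 2 mm. A picture is of the moment at which its call begins.
- bot.job_done(): hands the job in; it is judged then, once.
The state is a dict: "clock": time; "qpos": joint angles; "qd": joint speeds; "joint_efforts": joint torques, N m; "position": TCP position; "tool_rot": TCP orientation; "force": force on the tool from outside, world axes, zero at the start; "moment": the same for the moment, N m; "grip_width": finger opening in m; "finger_force": force on a finger pad.
Only numpy, scipy, OpenCV 4.12 (cv2) and the standard library are available. Lean on these libraries where they do the work, as an engineer would, in place of code of your own. Each camera call takes 0.05 s, during which the arm holds its last target. There are 200 camera calls.

TASK

First plug the standing battery fully home into the socket of the yellow light box and let go of it. Then draw the green-glazed test tile out of the wooden rack and finish while still holding it in the air, still, centred over the light panel with its lower edge at least 10 cm above the panel, tipped back about 45 degrees so that the green face looks obliquely upward (the raw white back looks down to the light, and the end that stood in the rack stays the lower one). Leave the brown tile in the rack and the cutter, jar and needle tool where they are.

Things in the scene. Friction and masses are not known exactly. Their poses are not given: they have to be found in the camera images.
- battery: Loose battery, 0.2-0.35 kg, black with red band, standing on its plug end. Origin: centre of the underside; z up, x along its longer side. Lower 30 mm: grey plug 40 (x) by 28 mm (y), edges rounded 3 mm; above: body 52 (x) by 36 mm (y), z 30 to 70 mm, whose shoulder comes to rest on the light box top. Fits the socket either way round.
- light: Fixed yellow light box, 130 mm (x) by 210 mm (y) by 50 mm tall, origin at the centre of its underside, z up, turned about z only. Socket near its +y end, square light panel at the other end, both on top.
- light_socket (a point): Centre of the socket's mouth on the light box's top (50 mm above the table); axes as the light box. Blind rectangular hole 42 mm (x) by 30 mm (y), 30 mm deep, mouth bevelled 3 mm. It takes the battery's plug with the long sides along x.
- light_panel (a point): Centre of the pale square light panel (106 mm wide, black rim), on top of the light box, 52 mm above the table; axes as the light box.
- rack: Fixed wooden rack block, 180 mm (x) by 100 mm (y) by 45 mm tall, origin at the centre of its underside. Two slots, 45 mm either side of the centre along x, each 10 mm (x) by 62 mm (y) and 30 mm deep, each with a tile standing in it.
- tile: Loose green-glazed test tile, 8 mm thick (x), 60 wide (y), 110 tall (z), about 0.12 kg, standing loosely in either slot of the rack, its top 125 mm above the table, 80 mm showing. Origin: centre of its lower edge. +x is the green face, looking away from the robot at the start (within about 20 degrees); the -x face is raw white.
- tile_mid (a point): Middle of the green tile, 55 mm above its origin along its z.
- brown_tile: The other tile, same size and posture, brown glaze, in the other slot, 90 mm away. Bystander: it stays in the rack.
- cutter: Loose steel ring cutter, 76 mm across, 60 mm tall, origin at the centre of its underside. Bystander.
- jar: Loose blue jar with white cap, 60 mm across, 90 mm tall, origin at the centre of its underside. Bystander.
- needle: Loose needle tool with red handle, 12 mm thick, about 150 mm long lying along its y, origin under the handle's middle. Bystander.
Not all that is in view belongs to the job. Several things look just like the battery: the one meant starts farthest to the robot's right. Leave any orange look-alike of the tile alone.

How it is judged:
By the outcome, as a careful person would: the job done as asked, in the order asked, and still so for the second after the job is handed in, while the arm keeps its last pose, push and grip.
It also fails if it takes over 64 s, if anything falls off the work surface, if the arm or the gripper's body presses on something with over 40 N, if the wrist force passes 120 N, or if a joint passes its speed limit or range.

## Working session

There is one attempt and no reset: what is moved stays moved. The work goes in short steps, Python scripts to look and compute and a shell command to move; the robot and the scene stay as the last step left them, time stands still between calls to the robot, and variables do not carry over. Pictures are saved under pics/ and viewed, at most 10 in all, crops included, and the job is handed in when it is done.

```bash
mkdir -p pics; ls; cat > h.py <<'E'
import numpy as np, cv2, pickle
from workcell import bot
from scipy.spatial.transform import Rotation as R
def grab(n,save=None):
    f=bot.grab_frame(n)
    if save: cv2.imwrite('pics/%s.png'%save,f['img'][:,:,::-1]); pickle.dump(f,open(save+'.pkl','wb'))
    return f
def load(s): return pickle.load(open(s+'.pkl','rb'))
def K(f):
    F=240/np.tan(np.radians(f['vfov'])/2); return np.array([[F,0,f['cx']],[0,F,f['cy']],[0,0,1.]])
def ray(f,uv):
    p=cv2.undistortPoints(np.array(uv,float).reshape(-1,1,2),K(f),np.array(f['distortion'],float))[:,0]
    M=cv2.Rodrigues(np.array(f['rvec'],float))[0]; t=np.array(f['tvec'],float).ravel()
    return p,M,t
def world(f,uv):  # by depth map
    p,M,t=ray(f,uv); z=np.array([f['z_map'][int(round(v)),int(round(u))] for u,v in np.array(uv).reshape(-1,2)])
    return (np.c_[p,np.ones(len(p))]*z[:,None]-t)@M
def atz(f,uv,h):
    p,M,t=ray(f,uv); d=np.c_[p,np.ones(len(p))]@M; c=-M.T@t
    return c+d*((h-c[2])/d[:,2])[:,None]
def cloud(f):
    v,u=np.mgrid[0:480,0:640]; uv=np.c_[u.ravel(),v.ravel()]
    return world(f,uv).reshape(480,640,3)
E
python3 - <<'E'
from h import *
for n in('side','top'):
    f=grab(n,n+'0'); M=cv2.Rodrigues(np.array(f['rvec'],float))[0]; print(n,f['vfov'],f['distortion'],-M.T@np.ravel(f['tvec']),M[2])
print(bot.observe())
E
```

```text
pics
side 57.115398712946266 [-0.03236126  0.          0.          0.          0.        ] [0.50705912 0.58749645 0.53978892] [ 0.10748579 -0.77031379 -0.62854075]
top 45.71223304919496 [-0.15065404  0.          0.          0.          0.        ] [0.46359215 0.00895224 1.25942512] [ 0.09910213 -0.00265904 -0.99507371]
{'clock': 0.1, 'qpos': array([ 1.09776588,  0.52199051, -0.03633943,  1.59994311,  0.02118266,
        1.02115681, -0.11275902]), 'qd': array([-0.00047231, -0.00110329,  0.0012508 , -0.00250381, -0.00123603,
       -0.00177638, -0.00072571]), 'joint_efforts': array([ 4.54738765e-03, -9.28485489e+01,  1.98474102e+00, -3.70534658e+01,
        1.82263908e-02,  5.38503795e-03,  7.72476483e-05]), 'position': array([ 0.24487443, -0.57470168,  0.24776348]), 'tool_rot': array([-3.14048069e+00,  5.94525780e-05,  4.02861677e-01]), 'force': array([-0.16008478,  1.00441   , -0.01709158]), 'moment': array([ 0.02793623, -0.00407493,  0.01795153]), 'finger_force': 0.0, 'grip_width': 0.0853489818877866}
```

View pics/top0.png

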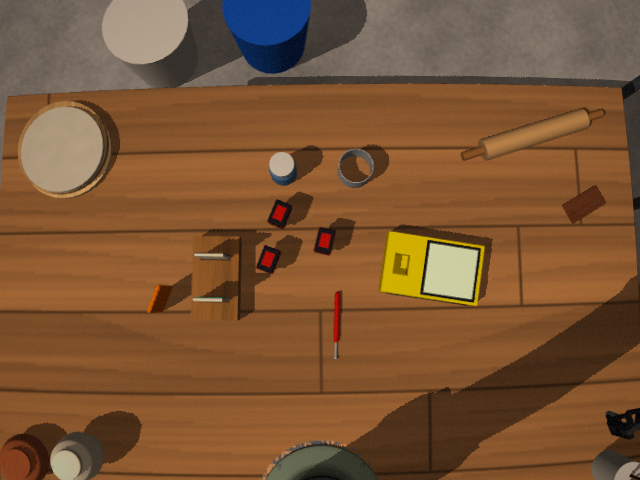

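View pics/side0.png

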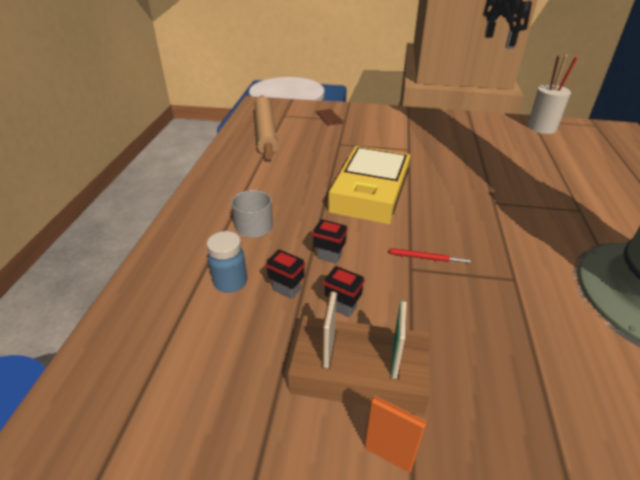

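The top view shows the light box at (435,268), its socket at (402,264), and the batteries at (280,214), (268,260) and (325,240). The last is the rightmost, so it is the target. The rack is at (217,278), with tiles at (209,256) and (208,299). In the side view the tiles are at (330,330) and (400,340). I'll enlarge these to tell the glazes apart and take measurements.

```bash
python3 - <<'E'
from h import *
s=load('side0');t=load('top0')
a=s['img'][270:400,280:440];b=t['img'][220:330,180:340]; 
a=cv2.resize(a,None,fx=4,fy=4,interpolation=2)[:,:,::-1]
c=t['img'][220:320,300:500][:,:,::-1]
cv2.imwrite('pics/c1.png',a)
b=cv2.resize(b,None,fx=3.9,fy=3.9,interpolation=2)[:,:,::-1];c=cv2.resize(c,None,fx=4,fy=4,interpolation=2);cv2.imwrite('pics/c2.png',c)
C=cloud(t);S=cloud(s)
hsv=cv2.cvtColor(t['img'],cv2.COLOR_RGB2HSV)
def rect(name,m,C):
    P=C[m]; r=cv2.minAreaRect(P[:,:2].astype(np.float32)*1000); print(name,m.sum(),'z',np.median(P[:,2]).round(4),'mean',P.mean(0).round(4),'rect',np.round(r[0],1),np.round(r[1],1),round(r[2],1))
def box(u0,u1,v0,v1):
    m=np.zeros((480,640),bool);m[v0:v1,u0:u1]=1;return m
z=C[:,:,2]
print('table z',np.median(z[340:390,200:300]))
for n,bb in dict(bat=(308,342,222,260),b2=(262,296,196,232),b3=(252,286,240,278)).items(): rect(n,box(*bb)&(z>.055)&(z<.09),C)
rect('light',box(370,500,220,320)&(z>.04)&(z<.07),C)
ye=(hsv[...,0]>20)&(hsv[...,0]<33)&(hsv[...,1]>180)
rect('hole',box(385,417,245,280)&(z<.04)&(z>.005),C)
rect('panel',box(410,500,230,320)&(hsv[...,1]<80)&(hsv[...,2]>150),C)
rect('rack',box(185,250,230,328)&(z>.03)&(z<.06),C)
rect('tA',box(185,250,240,275)&(z>.115)&(z<.14),C); rect('tB',box(185,250,285,315)&(z>.115)&(z<.14),C)
z=S[:,:,2]
for n,bb in dict(bat=(308,352,215,265)).items(): rect('S'+n,box(*bb)&(z>.06)&(z<.09),S)
rect('StA',box(315,345,280,375)&(z>.06)&(z<.14),S); rect('StB',box(385,415,290,385)&(z>.06)&(z<.14),S)
rect('Slight',box(325,415,140,225)&(z>.045)&(z<.06),S)
for n,bb in dict(StAt=(315,345,280,375),StBt=(385,415,290,385)).items():
    P=S[box(*bb)]; print(n,np.percentile(P[:,2],[90,99,99.8]))
E
```

```text
table z -0.00022813896422358625
bat 441 z 0.0699 mean [ 0.577  -0.0145  0.0696] rect [577.6 -14.7] [37.  52.7] 75.9
b2 441 z 0.0697 mean [0.6361 0.0797 0.0692] rect [637.   80.3] [37.2 52.9] 67.2
b3 446 z 0.0696 mean [0.5394 0.1045 0.0695] rect [540.  104.8] [36.8 53. ] 68.3
light 5622 z 0.0509 mean [ 0.5158 -0.2463  0.0508] rect [ 516.1 -244.9] [211.8 130.8] 80.3
hole 272 z 0.0202 mean [ 0.5299 -0.1802  0.0214] rect [ 534.9 -167.2] [67.3 45.3] 62.2
panel 2369 z 0.0521 mean [ 0.5097 -0.2818  0.0567] rect [ 515.  -167.5] [348.6 116.2] 87.8
rack 3604 z 0.0448 mean [0.5028 0.2198 0.0446] rect [503.8 221.5] [102.7 178.7] 89.1
tA 120 z 0.1241 mean [0.5472 0.2208 0.1243] rect [547.7 220.6] [59.7  7.9] 88.5
tB 113 z 0.1247 mean [0.4589 0.2229 0.1246] rect [459.  222.2] [58.1  6. ] 89.5
Sbat 506 z 0.0693 mean [ 0.5787 -0.0089  0.0682] rect [580.1 -13.4] [38.9 53.6] 75.4
StA 792 z 0.0989 mean [0.5496 0.2072 0.0965] rect [547.6 179.3] [ 31.7 142.7] 7.6
StB 597 z 0.1144 mean [0.4609 0.2335 0.1054] rect [459.7 223.3] [60.8  8.2] 89.0
Slight 3070 z 0.0508 mean [ 0.5181 -0.2349  0.0509] rect [ 518.  -246.6] [215.7 130.5] 80.2
StAt [0.11734178 0.12513312 0.53978892]
StBt [0.11810041 0.12483756 0.53978892]
```

View pics/c1.png

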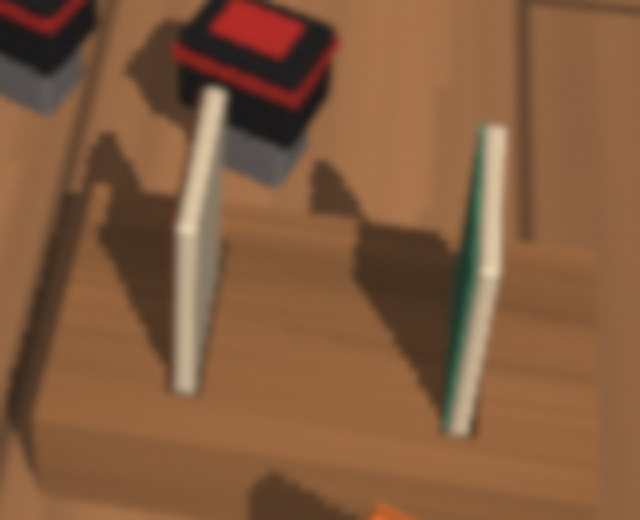

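View pics/c2.png

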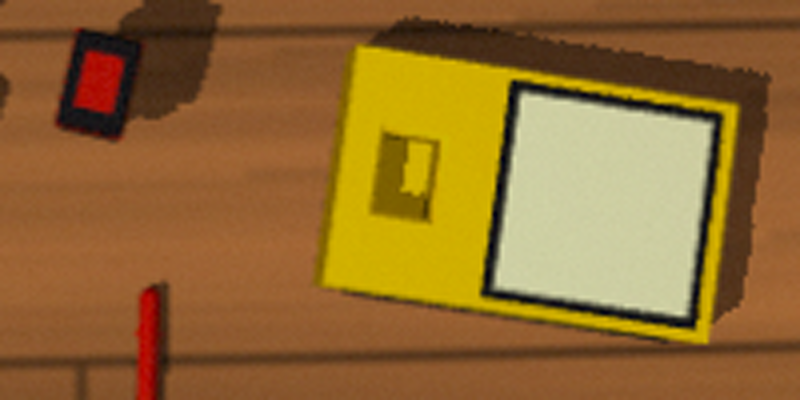

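The side crop shows that the tile nearer the robot (right, about (470,280) in the crop) has the green face, looking +x. The other one is brown. The top crop gives the socket mouth corners as (383,131), (439,139), (431,221), (370,212) and the panel rim as (512,80), (722,115), (695,328), (483,296).

```bash
cat >> h.py <<'E'
def tgt(pos,Rw):  # target -> units from the measured pose
    o=bot.observe(); R0=R.from_euler('xyz',o['tool_rot']); 
    d=R0.inv().apply(np.array(pos)-o['position'])/.2; r=(R0.inv()*Rw).as_rotvec()/(np.pi/2)
    print('clock',o['clock'],'d',d.round(3),'rot',r.round(3)); return d,r
def down(yaw_y,tilt=0): # tool z down, tool y along yaw_y (deg)
    a=np.radians(yaw_y); y=np.array([np.cos(a),np.sin(a),0]); z=np.array([0,0,-1.]); 
    c,s=np.cos(np.radians(tilt)),np.sin(np.radians(tilt)); z2=c*z+s*y; y2=c*y-s*z
    return R.from_matrix(np.c_[np.cross(y2,z2),y2,z2])
E
python3 - <<'E'
from h import *
t=load('top0'); 
def q(n,c,h):
    uv=(np.array(c)+.5)/4-.5+[300,220]; P=atz(t,uv,h)*1000; e=np.roll(P,-1,0)-P
    print(n,P.mean(0).round(1),np.linalg.norm(e,axis=1).round(1),np.degrees(np.arctan2(e[:,1],e[:,0])).round(1))
q('sock',[(383,131),(439,139),(431,221),(370,212)],.05)
q('panel',[(512,80),(722,115),(695,328),(483,296)],.052)
q('box',[(357,46),(740,103),(709,343),(321,286)],.05)
s=load('side0');C=cloud(s);
print([k for k in dir(bot) if k[0]!='_'])
tgt([.578,-.0145,.15],down(-104.3))
E
```

```text
sock [ 527.4 -177.1   50. ] [30.4 44.1 33.  43.9] [-99.  172.8  80.7 -10.7]
panel [ 510.1 -283.2   52. ] [116.1 115.6 116.  116.6] [-100.2  170.5   80.3   -9.5]
box [ 516.3 -245.6   50. ] [210.8 130.6 211.4 129.8] [-99.2 170.3  80.6 -10. ]
['IKError', 'grab_frame', 'job_done', 'observe']
clock 0.1 d [ 2.63  -1.923  0.491] rot [-0.001  0.     0.415]
```

```bash
python3 -m inch '[[0.88,-0.64,0,0,0,0,1],[0.88,-0.64,0,0,0,0,1],[0.88,-0.64,0,0,0,0,1],[0.88,-0.64,0,0,0,0,1],[0.88,-0.64,0,0,0,0,1],[0.88,-0.64,0,0,0,0,1]]'
python3 -m inch '[[0.88,-0.64,0,0,0,0,1],[0.88,-0.64,0,0,0,0,1],[0.88,-0.64,0,0,0,0,1],[0.88,-0.64,0,0,0,0,1],[0.88,-0.64,0,0,0,0,1],[0.88,-0.64,0,0,0,0,1]]'
python3 - <<'E'
from h import *
tgt([.578,-.0145,.13],down(-104.3))
E
```

```text
clock: 0.85
position: [0.3562, -0.3889, 0.2482]
tool_rot: [-3.142, 0.0, 0.402]
force: [-0.0, 0.2, 1.4]
grip_width: 0.0857
finger_force: 0.0
clock: 1.6
position: [0.4679, -0.203, 0.2481]
tool_rot: [3.141, 0.001, 0.401]
force: [-0.6, -0.3, 0.6]
grip_width: 0.0853
finger_force: 0.0
clock 1.6 d [ 0.875 -0.653  0.59 ] rot [0.    0.    0.414]
```

```bash
python3 -m inch '[[0.875,-0.65,0.2,0,0,0.414,1],[0.875,-0.65,0.2,0,0,0.414,1],[0.875,-0.65,0.2,0,0,0.414,1],[0.875,-0.65,0.2,0,0,0.414,1],[0.875,-0.65,0.59,0,0,0.414,1],[0.875,-0.65,0.59,0,0,0.414,1],[0.875,-0.65,0.59,0,0,0.414,1],[0.875,-0.65,0.59,0,0,0.414,1],[0.875,-0.65,0.59,0,0,0.414,1]]'
python3 - <<'E'
from h import *
f=grab('side','side1')
tgt([.578,-.0145,.052],down(-104.3))
E
```

```text
clock: 2.72
position: [0.5792, -0.0139, 0.1319]
tool_rot: [-3.141, -0.002, -0.248]
force: [0.0, 0.5, 1.3]
grip_width: 0.0853
finger_force: 0.0
clock 2.775 d [-0.005  0.006  0.398] rot [-0.    -0.001  0.001]
```

View pics/side1.png

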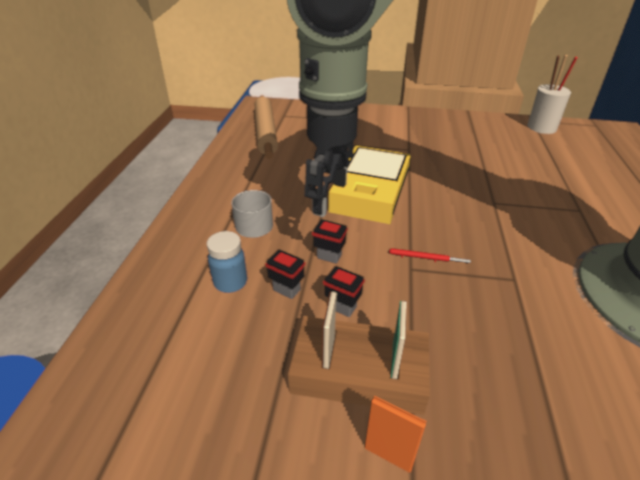

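The open gripper hangs straight above the target battery at (325,190). I'll descend and grip.

```bash
python3 -m inch '[[0,0,0.2,0,0,0,1],[0,0,0.4,0,0,0,1],[0,0,0.4,0,0,0,1],[0,0,0.4,0,0,0,1],[0,0,0.4,0,0,0,0.2],[0,0,0.4,0,0,0,0.2],[0,0,0.4,0,0,0,0.2],[0,0,0.4,0,0,0,0.2],[0,0,0.4,0,0,0,0.2],[0,0,0.4,0,0,0,0.2],[0,0,0.4,0,0,0,0.2],[0,0,0.4,0,0,0,0.2]]' 50
```

```text
clock: 4.28
position: [0.5788, -0.0134, 0.051]
tool_rot: [-3.141, -0.001, -0.248]
force: [-1.5, -1.0, 8.5]
grip_width: 0.0351
finger_force: 51.9
```

```bash
python3 -m inch '[[0,0,-0.2,0,0,0,0.2],[0,0,-0.4,0,0,0,0.2],[0,0,-0.4,0,0,0,0.2],[0,0,-0.4,0,0,0,0.2],[0,0,-0.4,0,0,0,0.2]]'
python3 - <<'E'
from h import *
f=grab('side','side2'); t=grab('top','top2')
o=bot.observe();print(o['position'],o['tool_rot'],o['grip_width'],o['force'])
C=cloud(f)
a=f['img'][150:250,280:380];cv2.imwrite('pics/c3.png',cv2.resize(a,None,fx=6,fy=6,interpolation=2)[:,:,::-1])
tgt([.5278,-.1772,.135],down(-99.6))
E
```

```text
clock: 4.9
position: [0.5778, -0.0133, 0.1291]
tool_rot: [3.141, 0.002, -0.247]
force: [-0.8, -0.5, -3.0]
grip_width: 0.0354
finger_force: 51.5
[ 0.57801934 -0.01329253  0.12934676] [ 3.14117724e+00  1.55633983e-03 -2.47501283e-01] 0.03529501395051569 [-0.62622016  0.33810615 -2.28290975]
clock 5.0 d [-0.043  0.856 -0.028] rot [ 0.     0.001 -0.051]
```

View pics/c3.png

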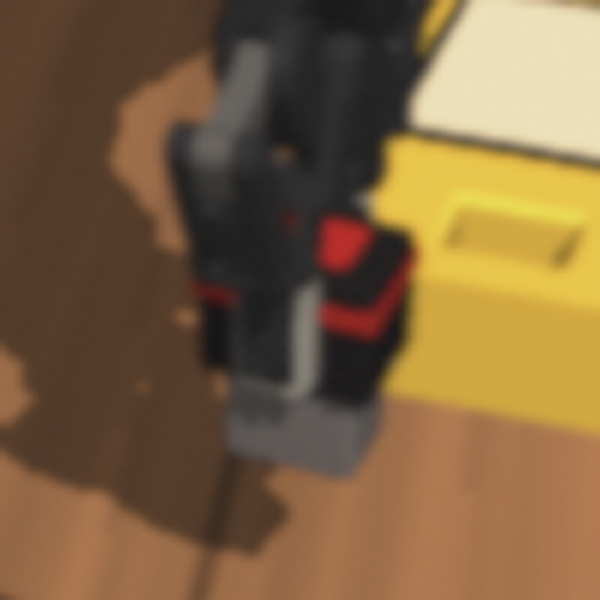

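The battery hangs upright in the pads, with plug bottom corners at crop (228,440), (350,475) and (380,435). The socket is at about (515,228). I'll compare them in the side camera.

```bash
python3 - <<'E'
from h import *
f=load('side2')
px=lambda c:(np.array(c)+.5)/6-.5+[280,150]
P=atz(f,px([(226,443),(352,476),(378,440)]),.0785)*1000
print('plug bottom',P.round(1),'len',np.linalg.norm(np.diff(P,axis=0),axis=1).round(1))
print('centre',((P[0]+P[2])/2).round(1))
Q=atz(f,px([(465,192),(588,213),(570,268),(445,247)]),.05)*1000
print('sock',Q.round(1),Q.mean(0).round(1))
# body points near the finger, from depth
C=cloud(f); D=C[150:250,280:380].reshape(-1,3); im=f['img'][150:250,280:380].reshape(-1,3)
hs=cv2.cvtColor(im[None],cv2.COLOR_RGB2HSV)[0]
m=(np.abs(D[:,0]-.578)<.05)&(np.abs(D[:,1]+.013)<.04)&(D[:,2]>.09)&(D[:,2]<.105)
y=np.radians(-.2475*180/np.pi); c,s=np.cos(-.2475),np.sin(-.2475)
d=D[m]-[.578,-.0133,0]; a=d[:,0]*c+d[:,1]*s; b=-d[:,0]*s+d[:,1]*c
print('along battery x',np.percentile(a,[1,3,50,97,99]).round(4),'y',np.percentile(b,[1,50,99]).round(4))
m=(np.abs(D[:,0]-.578)<.05)&(np.abs(D[:,1]+.013)<.04)&(D[:,2]>.08)&(D[:,2]<.105)
m=(np.abs(D[:,0]-.578)<.05)&(np.abs(D[:,1]+.013)<.04)&(D[:,2]>.122)&(hs[:,1]>150)&(hs[:,0]<8)
print('min z',D[(np.abs(D[:,0]-.578)<.05)&(np.abs(D[:,1]+.013)<.04)&(D[:,2]>.06)][:,2].min())
E
```

```text
plug bottom [[ 6.003e+02 -9.200e+00  7.850e+01]
 [ 5.627e+02  5.000e-01  7.850e+01]
 [ 5.573e+02 -1.730e+01  7.850e+01]] len [38.8 18.6]
centre [578.8 -13.3  78.5]
sock [[ 546.  -200.9   50. ]
 [ 503.  -194.    50. ]
 [ 507.3 -158.8   50. ]
 [ 549.8 -165.    50. ]] [ 526.5 -179.7   50. ]
along battery x [-0.0195 -0.0193 -0.0026  0.0186  0.0194] y [-0.0088  0.0138  0.0159]
min z 0.07780964209287655
```

```bash
python3 -m inch '[[-0.02,0.3,-0.03,0,0,-0.051,0.2],[-0.045,0.6,-0.03,0,0,-0.051,0.2],[-0.045,0.857,-0.03,0,0,-0.051,0.2],[-0.045,0.857,-0.03,0,0,-0.051,0.2],[-0.045,0.857,-0.03,0,0,-0.051,0.2],[-0.045,0.857,0.1,0,0,-0.051,0.2],[-0.045,0.857,0.1,0,0,-0.051,0.2],[-0.045,0.857,0.1,0,0,-0.051,0.2]]'
python3 - <<'E'
from h import *
f=grab('side','side3'); t=grab('top','top3')
C=cloud(f); o=bot.observe(); p=o['position']; print(p,o['tool_rot'],o['force'])
D=C.reshape(-1,3); a=np.radians(-9.7); A=np.array([[np.cos(a),np.sin(a)],[-np.sin(a),np.cos(a)]])
e=(D[:,:2]-p[:2])@A.T
pl=(np.abs(e[:,0])<.04)&(np.abs(e[:,1])<.035)&(D[:,2]>.064)&(D[:,2]<.082)
print('plug x',np.percentile(e[pl,0],[1,99]),'y',np.percentile(e[pl,1],[95,99]))
bx=(np.abs(D[:,2]-.0505)<.003)&(np.abs(e[:,0])<.09)&(e[:,1]<.06)&(e[:,1]>-.2)
print('box x edges',np.percentile(e[bx,0],[.3,99.7]),'y edge',np.percentile(e[bx&(abs(e[:,0])<.05),1],[99.,99.8]))
h=f['img'];u0,v0=300,130
cv2.imwrite('pics/c4.png',cv2.resize(h[v0:v0+100,u0:u0+120],None,fx=6,fy=6,interpolation=2)[:,:,::-1])
E
```

```text
clock: 6.0
position: [0.5282, -0.1765, 0.1108]
tool_rot: [-3.141, -0.0, -0.166]
force: [-0.4, -0.3, -3.4]
grip_width: 0.0356
finger_force: 51.7
[ 0.52827718 -0.17697282  0.11103567] [-3.14158772e+00 -9.38105057e-04 -1.66861993e-01] [ 0.03026004  1.29866585 -3.0404592 ]
plug x [-0.01892484  0.02075641] y [0.01602902 0.017281  ]
box x edges [-0.06349875  0.06670665] y edge [0.03578683 0.03694845]
```

View pics/c4.png

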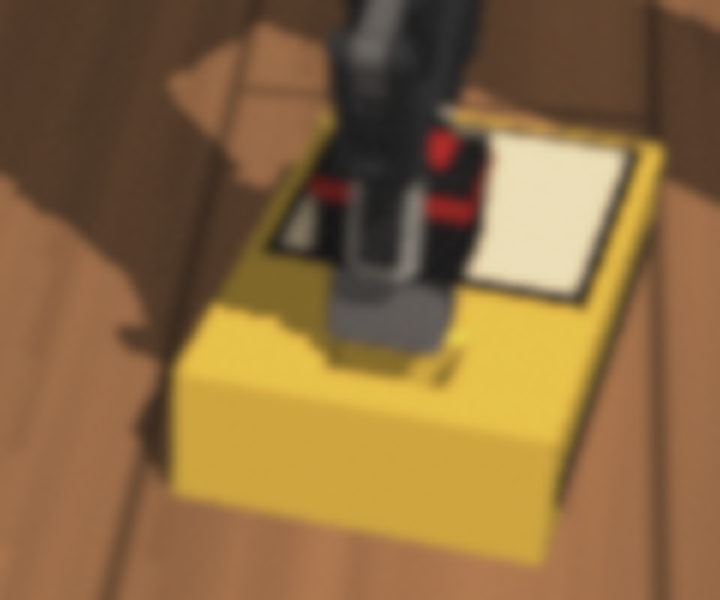

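The plug sits right over the socket mouth at (390,350). The box centre is about 0.7 mm to +x of it, so I'll correct that and go in gently.

```bash
python3 -m inch '[[0.0035,0,0.03,0,0,0,0.2],[0.0035,0,0.045,0,0,0,0.2],[0.0035,0,0.06,0,0,0,0.2],[0.0035,0,0.07,0,0,0,0.2],[0.0035,0,0.08,0,0,0,0.2],[0.0035,0,0.08,0,0,0,0.2]]'
```

```text
clock: 6.85
position: [0.5283, -0.1788, 0.0942]
tool_rot: [3.14, -0.0, -0.169]
force: [-0.7, -7.5, -2.8]
grip_width: 0.0353
finger_force: 52.8
```

```bash
python3 -m inch '[[0,0.008,0,0,0,0,0.2],[0,0.008,0.02,0,0,0,0.2],[0,0.008,0.035,0,0,0,0.2],[0,0.008,0.05,0,0,0,0.2],[0,0.008,0.05,0,0,0,0.2]]'
```

```text
clock: 7.48
position: [0.528, -0.1789, 0.084]
tool_rot: [-3.142, 0.001, -0.167]
force: [-0.4, -1.4, -3.9]
grip_width: 0.0355
finger_force: 52.9
```

Sliding freely; the side force is gone. I'll continue to the shoulder.

```bash
python3 -m inch '[[0,0,0.02,0,0,0,0.2],[0,0,0.035,0,0,0,0.2],[0,0,0.05,0,0,0,0.2],[0,0,0.06,0,0,0,0.2],[0,0,0.065,0,0,0,0.2],[0,0,0.07,0,0,0,0.2],[0,0,0.07,0,0,0,0.2]]'
```

```text
clock: 8.35
position: [0.5282, -0.179, 0.0706]
tool_rot: [3.142, -0.0, -0.167]
force: [-3.2, -1.1, 4.9]
grip_width: 0.0355
finger_force: 53.8
```

```bash
python3 -m inch '[[0,0,0.006,0,0,0,0.2],[0,0,0.012,0,0,0,0.2],[0,0,0.012,0,0,0,0.2]]'
```

```text
clock: 8.72
position: [0.5282, -0.179, 0.0704]
tool_rot: [3.141, -0.001, -0.168]
force: [-19.6, 5.1, 55.7]
grip_width: 0.0357
finger_force: 60.1
```

Firmly seated. I'll ease off, release, lift and check.

```bash
python3 -m inch '[[0,0,-0.014,0,0,0,0.2],[0,0,-0.014,0,0,0,1],[0,0,-0.014,0,0,0,1],[0,0,-0.014,0,0,0,1],[0,0,-0.014,0,0,0,1],[0,0,-0.014,0,0,0,1],[0,0,-0.3,0,0,0,1],[0,0,-0.6,0,0,0,1],[0,0,-0.85,0,0,0,1],[0,0,-0.85,0,0,0,1],[0,0,-0.85,0,0,0,1]]'
python3 - <<'E'
from h import *
f=grab('side','side4')
C=cloud(f).reshape(-1,3); m=(np.hypot(C[:,0]-.528,C[:,1]+.179)<.03)&(C[:,2]>.06)&(C[:,2]<.11)
print('battery top',np.percentile(C[m,2],[50,80,97]),C[m].mean(0))
tgt([.4592,.2227,.235],down(-1))
E
```

```text
clock: 10.1
position: [0.5279, -0.1789, 0.2376]
tool_rot: [3.142, 0.0, -0.167]
force: [-0.2, -0.4, -1.0]
grip_width: 0.0854
finger_force: 0.0
battery top [0.08501116 0.0901378  0.09154771] [ 0.5281992  -0.16805501  0.08113789]
clock 10.15 d [-0.672 -1.923  0.011] rot [-1.000e-03  1.000e-03 -1.095e+00]
```

The battery top is at 0.090 m, so it is home. On to the tile.

```bash
python3 -m inch '[[-0.34,-0.96,0,0,0,-0.55,1],[-0.34,-0.96,0,0,0,-0.55,1],[-0.34,-0.96,0,0,0,-0.55,1],[-0.34,-0.96,0,0,0,-0.55,1],[-0.34,-0.96,0,0,0,-0.55,1],[-0.34,-0.96,0,0,0,-0.55,1],[-0.34,-0.96,0,0,0,-0.55,1]]'
python3 - <<'E'
from h import *
tgt([.4592,.2227,.235],down(-1))
E
```

```text
clock: 11.02
position: [0.493, 0.0213, 0.2373]
tool_rot: [-3.141, 0.001, 0.693]
force: [-0.3, 0.0, 0.3]
grip_width: 0.0854
finger_force: 0.0
clock 11.025 d [ 0.513 -0.882  0.012] rot [-0.001  0.    -0.548]
```

```bash
python3 -m inch '[[0.513,-0.882,0.012,0,0,-0.548,1],[0.513,-0.882,0.012,0,0,-0.548,1],[0.513,-0.882,0.012,0,0,-0.548,1],[0.513,-0.882,0.012,0,0,-0.548,1],[0.513,-0.882,0.012,0,0,-0.548,1],[0.513,-0.882,0.012,0,0,-0.548,1],[0.513,-0.882,0.012,0,0,-0.548,1],[0.513,-0.882,0.012,0,0,-0.548,1]]'
python3 - <<'E'
from h import *
f=grab('side','side5')
a=f['img'][200:400,250:470];cv2.imwrite('pics/c5.png',cv2.resize(a,None,fx=3,fy=3,interpolation=2)[:,:,::-1])
tgt([.4595,.2227,.09],down(-1))
E
```

```text
clock: 12.02
position: [0.4588, 0.2225, 0.2355]
tool_rot: [3.142, 0.0, 1.555]
force: [-0.2, 0.5, 1.2]
grip_width: 0.0854
finger_force: 0.0
clock 12.075 d [0.    0.004 0.728] rot [0.    0.    0.001]
```

View pics/c5.png

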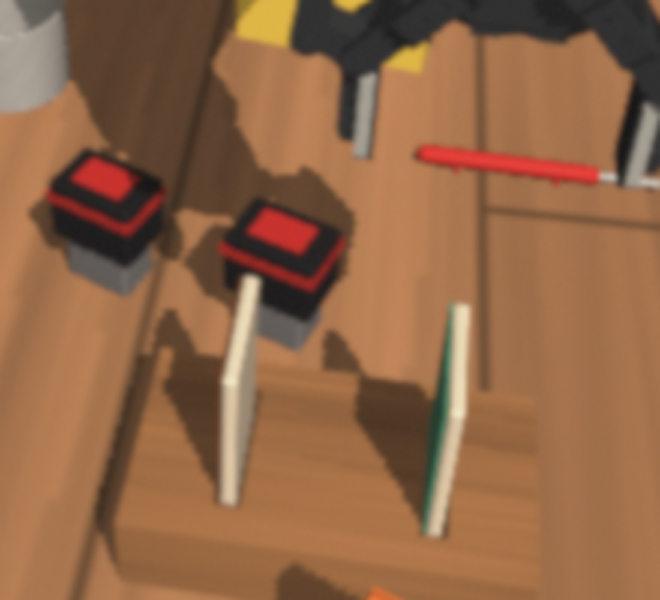

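The fingers (crop (365,130) and (645,150)) straddle the green tile's plane, so I'll descend and grip.

```bash
python3 -m inch '[[0,0.004,0.25,0,0,0,1],[0,0.004,0.5,0,0,0,1],[0,0.004,0.65,0,0,0,1],[0,0.004,0.73,0,0,0,1],[0,0.004,0.73,0,0,0,1],[0,0.004,0.73,0,0,0,1],[0,0.004,0.73,0,0,0,0],[0,0.004,0.73,0,0,0,0],[0,0.004,0.73,0,0,0,0],[0,0.004,0.73,0,0,0,0],[0,0.004,0.73,0,0,0,0],[0,0.004,0.73,0,0,0,0],[0,0.004,0.73,0,0,0,0],[0,0.004,0.73,0,0,0,0],[0,0.004,0.73,0,0,0,0],[0,0.004,0.73,0,0,0,0]]' 50
```

```text
clock: 14.08
position: [0.4595, 0.2229, 0.0896]
tool_rot: [3.142, -0.0, 1.557]
force: [-1.0, 0.1, 4.7]
grip_width: 0.0077
finger_force: 48.9
```

```bash
python3 -m inch '[[0,0,-0.04,0,0,0,0],[0,0,-0.1,0,0,0,0],[0,0,-0.17,0,0,0,0],[0,0,-0.3,0,0,0,0],[0,0,-0.6,0,0,0,0],[0,0,-0.9,0,0,0,0],[0,0,-0.9,0,0,0,0],[0,0,-0.9,0,0,0,0]]'
python3 - <<'E'
from h import *
f=grab('side','side6'); p=bot.observe()['position']
C=cloud(f).reshape(-1,3); m=(np.abs(C[:,0]-p[0])<.015)&(np.abs(C[:,1]-p[1])<.05)&(C[:,2]>.12)&(C[:,2]<p[2]-.02)
P=C[m]; print(len(P),P.min(0),P.max(0),'bottom rel TCP',P[:,2].min()-p[2],'mid y',(np.percentile(P[:,1],[1,99])))
lo=P[:,2]<P[:,2].min()+.02; print('x by z', [P[(P[:,2]>z)&(P[:,2]<z+.01),0].mean().round(4) for z in np.arange(.2,.25,.01)])
L=.0196; u=np.array([np.cos(np.radians(-9.7)),np.sin(np.radians(-9.7)),0])
Rw=down(-9.7,45); zt=Rw.as_matrix()[:,2]; print(zt)
mid=np.array([.5105,-.2838,.25]); tgt(mid-L*zt,Rw)
E
```

```text
clock: 15.08
position: [0.4593, 0.2225, 0.2698]
tool_rot: [3.141, 0.0, 1.557]
force: [-0.4, 0.4, -2.2]
grip_width: 0.0076
finger_force: 49.1
404 [0.4565624  0.19573679 0.19462254] [0.46473969 0.25352862 0.24913048] bottom rel TCP -0.07452582844065114 mid y [0.19974234 0.25291333]
x by z [np.float64(0.4612), np.float64(0.4607), np.float64(0.462), np.float64(0.4618), np.float64(0.4619)]
[ 0.69699761 -0.11913998 -0.70710678]
clock 15.125 d [-2.516  0.223  0.028] rot [-0.499 -0.039  0.094]
```

The tile is out, with its bottom 74.5 mm below the TCP as expected. Carry it across, tilting on the way.

```bash
python3 -m inch '[[-0.25,0,0,0,0,0,0],[-0.5,0,0,0,0,0,0],[-0.75,0.03,0,0,0,0,0],[-0.95,0.05,0,0,0,0,0],[-0.95,0.05,0,0,0,0,0],[-0.95,0.05,0,0,0,0,0]]'
python3 -m inch '[[-0.25,0,0,0,0,0,0],[-0.5,0.05,0,-0.1,0,0,0],[-0.75,0.1,0,-0.2,0,0.02,0],[-0.9,0.1,0,-0.25,0,0.04,0],[-0.9,0.1,0,-0.25,0,0.04,0],[-0.9,0.1,0,-0.25,0,0.04,0]]'
python3 - <<'E'
from h import *
Rw=down(-9.7,45); zt=Rw.as_matrix()[:,2]
tgt(np.array([.5105,-.2838,.25])-.0196*zt,Rw); print(bot.observe()['qpos'])
E
```

```text
clock: 15.88
position: [0.4666, 0.0332, 0.2689]
tool_rot: [-3.14, -0.0, 1.558]
force: [-0.2, 0.3, -0.4]
grip_width: 0.0077
finger_force: 49.0
clock: 16.62
position: [0.4849, -0.1461, 0.2694]
tool_rot: [2.75, -0.013, 1.498]
force: [-0.8, -0.2, -1.7]
grip_width: 0.007
finger_force: 49.1
clock 16.625 d [-0.671  0.093  0.059] rot [-0.251 -0.041  0.047]
[ 0.68883272  0.18243686 -0.52880388  2.14829509  0.0852976   0.44811539
  0.04058507]
```

```bash
python3 -m inch '[[-0.25,0.03,0.02,0,0,0,0],[-0.5,0.06,0.04,-0.1,-0.02,0.02,0],[-0.67,0.093,0.059,-0.2,-0.04,0.047,0],[-0.67,0.093,0.059,-0.251,-0.041,0.047,0],[-0.67,0.093,0.059,-0.251,-0.041,0.047,0],[-0.67,0.093,0.059,-0.251,-0.041,0.047,0],[-0.67,0.093,0.059,-0.251,-0.041,0.047,0]]'
python3 - <<'E'
from h import *
Rw=down(-9.7,45); zt=Rw.as_matrix()[:,2]
tgt(np.array([.5105,-.2838,.25])-.0196*zt,Rw); print(bot.observe()['qpos'])
E
```

```text
clock: 17.5
position: [0.4964, -0.2931, 0.2913]
tool_rot: [2.394, -0.014, 1.423]
force: [10.3, -0.8, 7.1]
grip_width: 0.0075
finger_force: 49.4
clock 17.5 d [ 0.056 -0.099  0.097] rot [-0.024 -0.016  0.003]
[ 1.12033385  0.25432426 -0.60774403  2.19380745 -1.26445592  0.16196714
  1.6310359 ]
```

Joints 5 and 6 are at their limits here. A higher pose turned more radially gives room, so I'll move up first.

```bash
python3 - <<'E'
from h import *
for tl,z in((30,.40),(45,.38)):
    Rw=down(-20,tl); zt=Rw.as_matrix()[:,2]; tgt(np.array([.5105,-.2838,z])-.0196*zt,Rw)
E
```

```text
clock 17.5 d [ 0.075  0.437 -0.45 ] rot [ 0.141 -0.083  0.098]
clock 17.5 d [ 0.077  0.344 -0.379] rot [-0.025 -0.095  0.086]
```

```bash
python3 -m inch '[[0.02,0.1,-0.1,0.14,-0.02,0.02,0],[0.04,0.2,-0.2,0.14,-0.05,0.05,0],[0.07,0.32,-0.32,0.14,-0.083,0.098,0],[0.075,0.437,-0.45,0.14,-0.083,0.098,0],[0.075,0.437,-0.45,0.14,-0.083,0.098,0],[0.075,0.437,-0.45,0.14,-0.083,0.098,0],[0.075,0.437,-0.45,0.14,-0.083,0.098,0],[0.075,0.437,-0.45,0.14,-0.083,0.098,0]]'
python3 - <<'E'
from h import *
for z in(.38,):
    Rw=down(-20,45); zt=Rw.as_matrix()[:,2]; tgt(np.array([.5105,-.2838,z])-.0196*zt,Rw); print(bot.observe()['qpos'])
E
```

```text
clock: 18.5
position: [0.5015, -0.2801, 0.4174]
tool_rot: [2.617, -0.003, 1.219]
force: [0.1, 0.3, -2.3]
grip_width: 0.0076
finger_force: 49.4
clock 18.5 d [-0.002 -0.077  0.091] rot [-0.166 -0.001 -0.003]
[ 0.25520668  0.05042793  0.18276461  1.91976073 -0.0892625   0.65098496
  0.13936071]
```

```bash
python3 -m inch '[[0,-0.03,0.03,-0.06,0,0,0],[0,-0.06,0.06,-0.12,0,0,0],[-0.002,-0.077,0.091,-0.166,-0.001,-0.003,0],[-0.002,-0.077,0.091,-0.166,-0.001,-0.003,0],[-0.002,-0.077,0.091,-0.166,-0.001,-0.003,0],[-0.002,-0.077,0.091,-0.166,-0.001,-0.003,0]]'
python3 - <<'E'
from h import *
Rw=down(-20,45); zt=Rw.as_matrix()[:,2]; tgt(np.array([.5105,-.2838,.38])-.0196*zt,Rw); print(bot.observe()['qpos'])
f=grab('side','side7');t=grab('top','top7')
a=f['img'][0:300,200:500];b=t['img'][150:350,320:520]
cv2.imwrite('pics/c7.png',np.hstack([cv2.resize(a,(400,400)),cv2.resize(b,(400,400))])[:,:,::-1])
C=cloud(t); hs=cv2.cvtColor(t['img'],cv2.COLOR_RGB2HSV)
m=(C[...,2]>.3)&(C[...,2]<.45)&(hs[...,0]>60)&(hs[...,0]<100)&(hs[...,1]>110)
P=C[m]; print(len(P),P.min(0),P.max(0))
if len(P)>20:
    c=P.mean(0); n=np.linalg.svd(P-c)[2][2]; print('normal',n,c)
E
```

```text
clock: 19.25
position: [0.4966, -0.2809, 0.3937]
tool_rot: [2.357, 0.001, 1.219]
force: [-0.8, 0.1, -0.7]
grip_width: 0.0077
finger_force: 49.4
clock 19.25 d [ 0.01   0.001 -0.   ] rot [-0.001  0.002 -0.001]
[ 0.26832196 -0.00233733  0.17954124  2.16931073 -0.33590671  0.20348225
  0.39809148]
606 [ 0.44574704 -0.32039271  0.357072  ] [ 0.53997052 -0.24355943  0.44409899]
normal [ 0.6882893  -0.2312069   0.68760542] [ 0.51225081 -0.27796438  0.38495103]
```

View pics/c7.png

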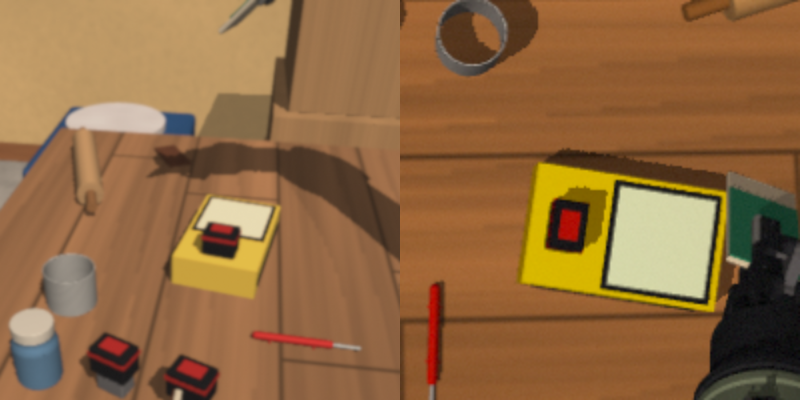

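The green face looks up at about 45° (normal z 0.69), and the battery is seated in the socket. A last centring check against the depth cloud.

```bash
python3 - <<'E'
from h import *
t=load('top7');C=cloud(t);o=bot.observe();R0=R.from_euler('xyz',o['tool_rot'])
P=C[150:350,320:540].reshape(-1,3);P=P[(P[:,2]>.3)]
q=R0.inv().apply(P-o['position']); k=(abs(q[:,1])<.008)&(q[:,2]>.03)&(q[:,2]<.08)
print(k.sum(),'lateral',np.percentile(q[k,0],[1,99]),'end',np.percentile(q[k,2],99))
mid=o['position']+R0.apply([0,0,.0196]);print('mid',mid,'target .5105 -.2838',R0.inv().apply(np.array([.5105,-.2838,mid[2]])-mid)/.2)
E
```

```text
530 lateral [-0.02755792  0.03095909] end 0.07287786526406093
mid [ 0.50937837 -0.28572164  0.37967357] target .5105 -.2838 [0.0109537  0.00138288 0.00136863]
```

The tile is centred within about 1 mm. Settle, then hand in.

```bash
python3 -m inch '[[0.003,0,0,0,0,0,0],[0.003,0,0,0,0,0,0],[0.003,0,0,0,0,0,0],[0.003,0,0,0,0,0,0],[0.003,0,0,0,0,0,0],[0.003,0,0,0,0,0,0]]'
python3 -c "
from workcell import bot
o=bot.observe();print(o['qpos'],abs(o['qd']).max(),o['finger_force']);print(bot.job_done())"
```

```text
clock: 20.1
position: [0.4962, -0.2804, 0.3933]
tool_rot: [2.357, 0.001, 1.218]
force: [0.3, -0.9, -1.0]
grip_width: 0.0075
finger_force: 49.4
[ 0.26777666 -0.00310797  0.17879655  2.1714252  -0.33172039  0.20130942
  0.39287635] 0.0006859509170844984 49.39845085144043
the job is handed in; nothing more can be done
None
```

I handed the job in at 20 s: the battery is fully home in the socket and released, and the green tile is held still over the light panel at 45°, green face up, lower edge about 29 cm above it; joint 5 briefly read -1.2645 against its listed -1.26 limit, and I don't know whether that counts as passing its range.

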